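Refit the slicing cartridge in the tomato slicer

TASK

Take the slicing cartridge (the one with the straight blades, not the round wedger) out of the draining rack, stand it upright in the slot of the tomato slicer and press it down past its sprung noses, firmly but not hard, until it sits fully home. Only then tip the parked keeper flap over with a light push until it snaps down on top of the cartridge. Leave the wedger in the rack and the rolls beside the slicer as they are.

Things in the scene. Friction and masses are not known exactly. Their poses are not given: they have to be found in the camera images.
- slicer: Hand tomato slicer, aluminium, 182 x 390 mm, on four soft rubber feet stuck to the counter. Origin: on the counter under the middle of the cartridge slot; x along the slot, y towards the white pusher block (180 to 250 mm away, 180 mm high). The slot, open at the top, lies between two posts at x = -82 and +82 mm: 16.4 mm wide (y), 153 mm long (x), for a cartridge of 14 x 150 mm.
- seat (a point): Middle of the seat at the slot's bottom, 45 mm above the counter; axes as the slicer's. A cartridge that is home has its origin here, either way round. Low in each end of the slot a sprung nose stands in its path: it first rests on them 6 to 8 mm too high and takes 8 to 16 N to press on until the seat stops it hard. The soft feet give 2 to 3 mm meanwhile: the height measured before is too high.
- slot_mouth (a point): The middle of the slot's mouth, level with the tops of the guide posts, 75 mm above the seat. The mouth flares to 6 mm more room each side across y over its top 14 mm. Pressing a cartridge down with more than 30 N strains the frame.
- keeper (a joint): Steel flap 30 mm wide, 52 mm long, hinged across the top of the post at the slicer's +x end, with an over-centre spring. 0 = parked: upright, leaning 20 degrees outwards. 1.92 rad = down, inwards over the cartridge's top rail (it stops short on one that stands 5 mm proud). Short of 0.96 it springs back; beyond, it springs down by itself. 7 to 9 N at the lip, less towards 0.96; over 15 N bends it.
- keeper_hinge (a point): Middle of the keeper's hinge pin, 86 mm along the slicer's +x from the slot's middle and 145 mm above the counter, 5 mm above the top rail of a cartridge that is home; axes as the slicer's, the pin along y.
- keeper_lip (a point): Outer edge of the lip bent up at the free end of the keeper, 52 mm from the hinge pin; the lip points outwards (slicer +x) while the keeper is parked. It moves with the keeper. Parked, it is 25 mm outside the hinge pin and 46 mm above it.
- cartridge: Slicing cartridge, loose, 0.25 to 0.4 kg: upright aluminium frame 150 mm long (its x), 14 mm thick (its y), 95 mm high, with eleven straight level blades in its window and lower corners tapered by 4 mm over 8 mm. On the middle of its top rail a white grip 40 mm long (x), 14 mm thick, 28 mm high (top at 123 mm). Origin: middle of the underside; z up. It stands in one of the two bays of the rack.
- wedger: The other cartridge in the rack, same frame and grip, but with a round steel ring of 76 mm, 30 mm deep, with six knives like spokes. Not wanted: it stays in the rack.
- rack: Draining rack, a white base plate 150 x 190 x 12 mm, fixed, with steel pins 66 mm high that hold two cartridges upright, 76 mm apart along its x; each stands on the plate with its length along the rack's y. Origin: on the counter under the plate's middle. Lift a cartridge by 60 mm or more to clear the pins.
- roll_a: Bread roll, 88 mm across, 42 mm high, beyond the slicer; origin: middle of its underside. Not to be disturbed.
- roll_c: Bread roll like the other, also beyond the slicer, further to the left; origin: middle of its underside. Not to be disturbed.
There are look-alikes about, which are no part of the job. What is shaped like the cartridge but yellow is not meant.

How it is judged:
By the outcome, as a careful person would: the job done as asked, in the order asked, and still so for the second after the job is handed in, with the robot touching nothing.
It also fails if it takes over 61 s, if anything falls off the work surface, if the arm or the gripper's body presses on something with over 40 N, if the wrist force passes 120 N, or if a joint passes its speed limit or range.

ROBOT

A 7-joint arm with a two-finger parallel gripper is mounted at the origin on the work surface. World frame = base frame: x ahead of the robot, y to its left, z up, the work surface at z = 0. Lengths are in m, angles in rad, forces in N, time in s.
With the tool pointing down it reaches from about 0.4 to 0.9 m from the base axis. Payload 5.5 kg.
Tool frame: the origin (TCP) lies at the very end of the fingers, on their centre line; the grasp point (between the pads) lies env.grasp_offset behind it (env.grasp_offset is the distance from the TCP to the grasp point, in m); z points along the fingers, y is the line along which they close (so a half turn about z gives the same grasp; the last joint's range is limited). The gripper opens to 85 mm and grips with 20 to 120 N. Pads are 22 mm wide; open, the fingers measure 114 mm over their backs; the gripper's body (76 mm by 85 mm) begins 54 mm behind the grasp point. The pads swing forward as they close: fully open they stand 13 mm farther back than shut.
Start: joints at [1.41, 0.501, -0.427, 1.55, 0.221, 1.138, -0.21], TCP at [0.267, -0.592, 0.231] pointing down, gripper open.
Joint ranges: [-2.88, 2.88], [-0.31, 2.03], [-1.54, 1.56], [0.2, 2.42], [-1.41, 4.55], [0.19, 2.02], [-2.57, 2.57]. Speed limits (rad/s): [2.57, 2.57, 3.14, 3.14, 3.14, 3.14, 3.14].

INTERFACE

Orientations are given as a rotation vector (axis times angle).
In Python, from rig import env gives the robot as it stands. The module is installed in compiled form; this text tells all that it offers.
- The arm moves only by the tool apply_moves, never from a script. Its argument "commands" is a list of rows, each an object with "xyz": the shift along the tool's x, y, z normalised to -1 to 1, where 1 is 0.12 m, a list of three; "turn": the turn about the tool's z normalised to -1 to 1, where 1 is 90 degrees. A call has 1 to 5 rows; each row is the pose to reach, as a shift and turn from the pose commanded when the call began, along the tool's axes at that moment; what a row does not reach only later rows make up. A row lasts 1/8 s, in which the tool goes at most 62.5 mm and 10.7 degrees, less where a joint would pass 70% of its speed; a pose out of reach is approached as far as the arm can. A call with a number of a shift or a turn outside -1 to 1 is refused whole. A call with a gripper value outside its range is refused whole. "hand" is the opening, from 0 (shut) to 1 (fully open), set as the call begins (left out, the last holds). The fingers move at their own pace and stop on an object; the grip force is fixed at half the most. Time passes only in rows, so rows that repeat a pose let the fingers close. It gives the time, the measured TCP pose, the force, the opening and the grip force at its end, in the units of the state.
- env.sense(): the state, without advancing time (a new reading comes with each control period).
- env.capture(name): name is "scene" or "side" or "wrist"; returns a dict with "pixels" (420x560x3 uint8, blue, green, red), "fovy" (degrees; the focal length in pixels is half the picture's height over the tangent of half this angle, whatever the lens; pixels are square), "cx", "cy" (the principal point, pixels), "R" (3x3) and "t" (3): a world point X has camera coordinates R X + t. Camera axes: x right, y down, z forward; pixel columns grow to the right and rows downward; lengths in m; the calibration is good to about 2 mm. A picture is of the moment at which its call begins. There is no depth.
- env.sign_off(): hands the job in; it is judged then, once.
Trained networks look in a picture, given as the dict that the camera call returned (one of the last four; its "shot" number tells which), for a name from the list of things; names that differ only in an ending like _2 or _b are one class to them, and where a whole thing is asked for, a point or a joint stands for the part that bears it (a point fixed in the world has none). Each returns a list of dicts, best first, with "p" (0 to 1); they miss things now and then, are a little off and sometimes report something else, mostly with a low value. They report only what shows in the picture. A call takes as long as a camera call. They do not tell look-alikes from the thing itself.
- env.masks_of(label, picture): "pixels" (420x560 bool, what is visible of it) and "xy" ([column, row] in pixels, amid what is visible of it).
The state is a dict: "time_s": time; "qpos": joint angles; "joint_velocities": joint speeds; "joint_torque": joint torques, N m; "ee_pos": TCP position; "ee_rot": TCP orientation; "wrist_force": force on the tool from outside, world axes, zero at the start; "wrist_torque": the same for the moment, N m; "finger_gap": finger opening in m; "finger_force": force on a finger pad.
Only numpy, scipy, OpenCV 4.12 (cv2) and the standard library are available. Lean on these libraries where they do the work, as an engineer would, in place of code of your own. Each camera call takes 0.05 s, during which the arm holds its last target. There are 200 camera calls.

## Working session

There is one attempt and no reset: what is moved stays moved. The work goes in short steps, Python scripts to look and compute and a tool call to move; the robot and the scene stay as the last step left them, time stands still between calls to the robot, and variables do not carry over. Pictures are saved under pics/ and viewed, at most 10 in all, crops included, and the job is handed in when it is done.

Besides the shell and the picture viewer there is one more tool, called in YAML: its name, and indented under it one key for each argument. apply_moves: Moves the arm, as the interface text tells. Its arguments: {"type":"object","properties":{"commands":{"type":"array","items":{"type":"object","properties":{"xyz":{"type":"array","items":{"type":"number","minimum":-1,"maximum":1}},"turn":{"type":"number","minimum":-1,"maximum":1}}}},"hand":{"type":"number"}},"required":["commands"]}

```bash
ls; mkdir -p pics
cat > h.py <<'E'
import numpy as np, cv2, pickle
from rig import env
def shot(n,name=None):
    c=env.capture(n)
    if name: cv2.imwrite(f'pics/{name}.png',c['pixels'])
    return c
def K(c):
    f=210/np.tan(np.radians(c['fovy'])/2); return np.array([[f,0,c['cx']],[0,f,c['cy']],[0,0,1.]])
def ray(c,uv):
    d=np.linalg.inv(K(c))@np.array([uv[0],uv[1],1.]); R=np.array(c['R']);t=np.array(c['t'])
    return -R.T@t, R.T@d
def onz(c,uv,z):
    o,d=ray(c,uv); return o+d*(z-o[2])/d[2]
def proj(c,X):
    p=(np.array(c['R'])@np.atleast_2d(X).T).T+np.array(c['t']); q=(K(c)@p.T).T; return q[:,:2]/q[:,2:]
E
python3 - <<'E'
from h import *
a=shot('scene');b=shot('side')
cv2.imwrite('pics/a.png',a['pixels']);cv2.imwrite('pics/b.png',b['pixels'])
print({k:v for k,v in a.items() if k!='pixels'});print({k:v for k,v in b.items() if k!='pixels'})
for n,c in(('scene',a),('side',b)):
  for l in ['slicer','keeper','cartridge','wedger','rack','roll_a']:
    for m in env.masks_of(l,c): 
        ys,xs=np.nonzero(m['pixels']);print(n,l,round(m['p'],2),np.round(m['xy']),xs.min(),xs.max(),ys.min(),ys.max())
s=env.sense();print(s,env.grasp_offset)
E
```

```text
pics
{'fovy': 48.36197291463096, 'cx': 277.2404711837333, 'cy': 208.0195347079971, 'R': array([[ 0.78575995,  0.61840179,  0.01266993],
       [ 0.35128097, -0.42930105, -0.83204705],
       [-0.50910017,  0.65823995, -0.55456036]]), 't': array([-0.33313223, -0.1246508 ,  1.69741551]), 'shot': 1}
{'fovy': 54.68764886004613, 'cx': 278.10945692280706, 'cy': 206.54758632662924, 'R': array([[-0.84434731, -0.53571206, -0.00949772],
       [-0.32254068,  0.52235823, -0.78937278],
       [ 0.42783773, -0.66344139, -0.6138407 ]]), 't': array([0.3940795, 0.3387765, 0.9491684]), 'shot': 2}
scene slicer 0.74 [346. 194.] 289 393 136 238
scene keeper 0.26 [346. 192.] 289 394 136 237
scene cartridge 0.93 [269. 245.] 245 293 221 270
scene cartridge 0.74 [195. 224.] 173 216 201 250
scene cartridge 0.71 [128. 252.] 119 137 223 284
scene wedger 0.59 [250. 226.] 230 276 208 256
scene rack 0.6 [256. 257.] 220 305 242 282
scene roll_a 0.66 [391. 234.] 379 406 222 244
side slicer 0.95 [198. 297.] 128 275 218 375
side keeper 0.62 [192. 229.] 183 199 217 239
side keeper 0.49 [297. 238.] 258 333 215 257
side
[... 429 characters left out ...]
 array([ 1.41018474,  0.50085866, -0.42698141,  1.5503761 ,  0.22081539,
        1.13831303, -0.21030961]), 'joint_velocities': array([-0.00114931,  0.00091747, -0.0007559 , -0.00191216, -0.00139708,
        0.00091163, -0.00063915]), 'joint_torque': array([ 1.01556948e-04, -5.69190180e+01, -5.80778807e+00, -2.81275910e+01,
        1.30387384e-02,  1.75118399e-03,  4.18989771e-05]), 'ee_pos': array([ 0.26732686, -0.59249876,  0.23134393]), 'ee_rot': array([3.07125578e+00, 6.60744294e-01, 2.64108595e-05]), 'wrist_force': array([-0.71483693, -0.91343113, -0.30532596]), 'wrist_torque': array([ 0.03249786,  0.02309056, -0.03113354]), 'finger_force': 0.0, 'finger_gap': 0.08519909741650722} 0.0187
```

Run:
```python
import cv2
a=cv2.imread('pics/a.png')[110:310,100:420];b=cv2.imread('pics/b.png')[160:400,110:430]
cv2.imwrite('pics/a2.png',cv2.resize(a,None,fx=2.5,fy=2.5,interpolation=2));cv2.imwrite('pics/b2.png',cv2.resize(b,None,fx=2.5,fy=2.5,interpolation=2))
```

```text
(no output)
```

View pics/a2.png

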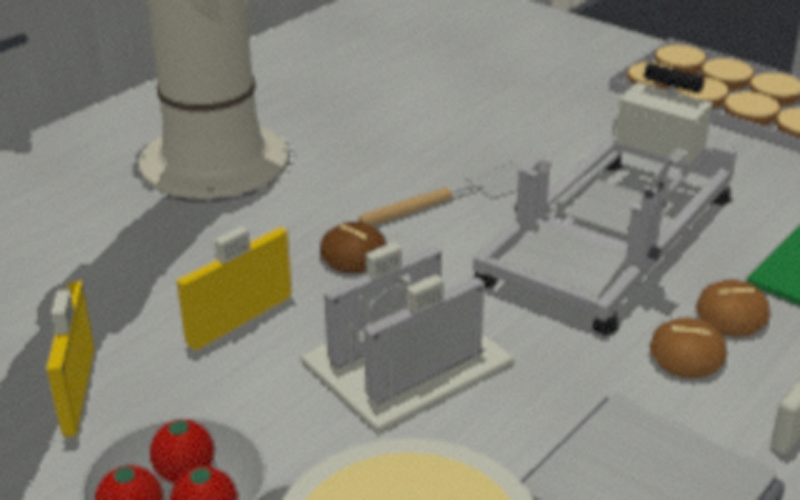

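View pics/b2.png

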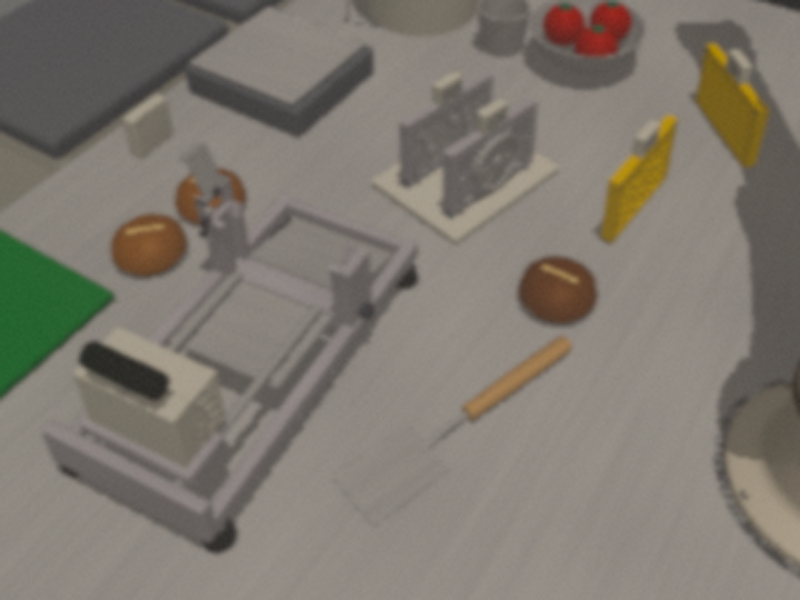

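Run:
```python
from h import *
a=shot('scene');b=shot('side')
A=lambda u,v:(u/2.5+100,v/2.5+110); B=lambda u,v:(u/2.5+110,v/2.5+160)
def tri(n,p,q):
    X=cv2.triangulatePoints(K(a)@np.c_[a['R'],a['t']],K(b)@np.c_[b['R'],b['t']],np.array(p,float),np.array(q,float))[:,0]
    X=X[:3]/X[3]; print(n,np.round(X,4),np.round(proj(a,X)-p,1),np.round(proj(b,X)-q,1)); return X
tri('grip',A(425,285),B(447,80)); tri('wgrip',A(385,253),B(492,108))
tri('post-',A(535,168),B(352,262)); tri('post+',A(655,195),B(222,205))
tri('pusher',A(663,100),B(150,370))
e1=onz(a,A(368,330),.107);e2=onz(a,A(482,288),.107);print(e1,e2,np.degrees(np.arctan2(*(e2-e1)[1::-1])),np.linalg.norm(e2-e1))
for q in [(302,360),(378,425),(513,358)]: print('rackA',onz(a,A(*q),.012))
for q in [(373,182),(457,235),(558,168)]: print('rackB',onz(b,B(*q),.012))
print('foot',onz(a,A(605,322),.0),onz(a,A(485,278),.0),onz(b,B(218,540),0),onz(b,B(408,280),0))
c=shot('wrist','w0');print(-np.array(c['R']).T@c['t'],c['R'][2],c['fovy'])
from scipy.spatial.transform import Rotation as R
print(R.from_rotvec(env.sense()['ee_rot']).as_matrix())
```

```text
grip [ 0.5499 -0.1935  0.1323] [[-0.1 -0. ]] [[-0.1  0. ]]
wgrip [ 0.4774 -0.1738  0.1313] [[-0.3 -0.1]] [[-0.4  0.1]]
post- [0.4834 0.104  0.1159] [[-0.6  0. ]] [[-1. -0.]]
post+ [0.6412 0.1195 0.1295] [[-1.2  0.2]] [[-1.8 -0.3]]
pusher [0.5396 0.3215 0.1437] [[-0.3  0.1]] [[-0.6 -0.1]]
[ 0.532461   -0.26399295  0.107     ] [ 0.57896492 -0.1315326   0.107     ] 70.65494426443348 0.1403864558304305
rackA [ 0.42899266 -0.26050424  0.012     ]
rackA [ 0.56398125 -0.28749977  0.012     ]
rackA [ 0.60941892 -0.10939719  0.012     ]
rackB [ 0.60136639 -0.1022997   0.012     ]
rackB [ 0.46444151 -0.07707729  0.012     ]
rackB [ 0.41732715 -0.24766124  0.012     ]
foot [ 6.47097790e-01  2.67227148e-02 -1.11022302e-16] [0.48312847 0.00928372 0.        ] [0.45448754 0.35661468 0.        ] [0.48077989 0.0038541  0.        ]
[ 0.33675423 -0.5595372   0.37430803] [-0.27277674 -0.12219257 -0.95428603] 65.86435172910022
[[ 9.11515710e-01  4.11265249e-01  7.37010102e-05]
 [ 4.11265255e-01 -9.11515704e-01 -1.04717772e-04]
 [ 2.41128475e-05  1.25762559e-04 -9.99999992e-01]]
```

View pics/w0.png

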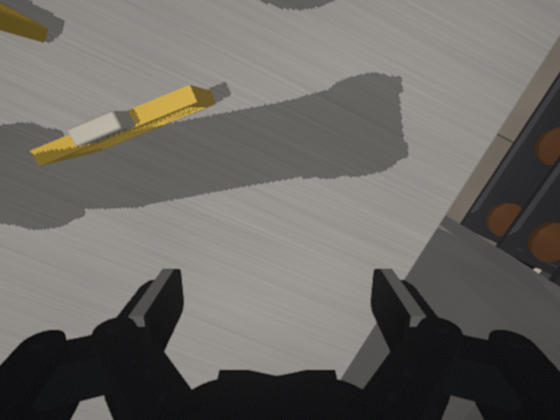

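```bash
cat >> h.py <<'E'
from scipy.spatial.transform import Rotation as Ro
def go(x,y,z,yaw):
    """offset to TCP target with tool-x at yaw deg (mod 180, nearest), in command units"""
    s=env.sense();R=Ro.from_rotvec(s['ee_rot']).as_matrix()
    d=R.T@(np.array([x,y,z])-s['ee_pos'])/.12
    cur=np.degrees(np.arctan2(R[1,0],R[0,0])); dy=(yaw-cur+90)%180-90
    print('xyz',np.round(d,3),'turn',round(-dy/90,4),'yaw',round(cur,2),'tcp',np.round(s['ee_pos'],4),'tilt',np.round(R[:2,2],4),'F',np.round(s['wrist_force'],1),'gap',round(s['finger_gap'],4),'t',s['time_s'],'q7',round(s['qpos'][6],2))
E
python3 -c "
from h import *
go(.55,-.20,.32,75.7)"
```

```text
xyz [ 3.492 -2.013 -0.739] turn -0.5713 yaw 24.28 tcp [ 0.2674 -0.5925  0.2314] tilt [ 0.0001 -0.0001] F [-0.5  0.5 -0.1] gap 0.0854 t 0.85 q7 -0.21
```

apply_moves:
  commands:
    - {"xyz":[0.44,-0.25,-0.15]}
    - {"xyz":[0.88,-0.5,-0.3]}
    - {"xyz":[0.88,-0.5,-0.3]}
  hand: 0.6

```text
invalid input at $.commands[0]: expected keys xyz, turn
```

apply_moves:
  commands:
    - {"xyz":[0.44,-0.25,-0.15]}
    - {"xyz":[0.88,-0.5,-0.3]}
    - {"xyz":[0.88,-0.5,-0.3]}

```text
invalid input at $.commands[0]: expected keys xyz, turn
```

apply_moves:
  commands:
    - {"xyz":[0.44,-0.25,-0.07]}
    - {"xyz":[0.88,-0.5,-0.14]}
    - {"xyz":[0.88,-0.5,-0.14]}

```text
invalid input at $.commands[0]: expected keys xyz, turn
```

apply_moves:
  commands:
    - {"xyz":[0.42,-0.25,0],"turn":-0.11}
    - {"xyz":[0.85,-0.5,0],"turn":-0.22}
    - {"xyz":[0.85,-0.5,0],"turn":-0.33}
    - {"xyz":[0.85,-0.5,0],"turn":-0.44}
    - {"xyz":[0.85,-0.5,0],"turn":-0.55}

```text
time_s: 1.48
ee_pos: [0.3357, -0.4958, 0.2315]
ee_rot: [2.507, 1.893, -0.0]
wrist_force: [-0.0, 1.1, 0.4]
finger_gap: 0.0857
finger_force: 0.0
```

```bash
python3 -c "
from h import *
go(.55,-.20,.32,75.7)
c=shot('wrist','w1')
go(.55,-.20,.32,75.7)
for l in ['cartridge','wedger']:
  for m in env.masks_of(l,c): print(l,m['p'],m['xy'])
pickle.dump({k:c[k] for k in ('fovy','cx','cy','R','t')},open('w1.pkl','wb'))
"
```

```text
xyz [ 2.859  1.043 -0.739] turn -0.0175 yaw 74.13 tcp [ 0.3357 -0.4958  0.2315] tilt [-0.     -0.0004] F [-0.   1.1  0.4] gap 0.0857 t 1.475 q7 0.41
xyz [ 2.854  1.062 -0.739] turn -0.0135 yaw 74.49 tcp [ 0.3356 -0.4959  0.2314] tilt [-0.0001 -0.0002] F [-0.2  0.  -0.2] gap 0.0855 t 1.525 q7 0.42
cartridge 0.93 [185.7, 152.6]
cartridge 0.79 [189.8, 7.2]
```

View pics/w1.png

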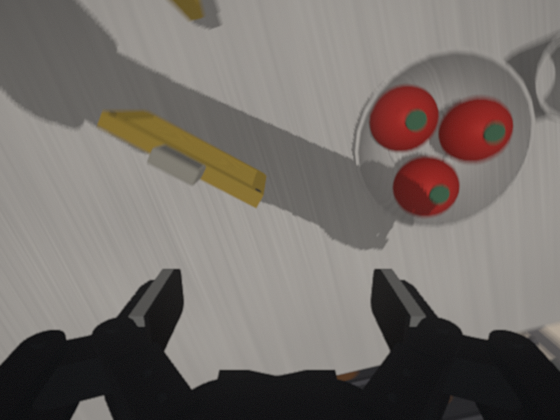

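apply_moves:
  commands:
    - {"xyz":[0.48,0.18,-0.2],"turn":0}
    - {"xyz":[0.95,0.35,-0.4],"turn":0}
    - {"xyz":[0.95,0.35,-0.4],"turn":0}
  hand: 0.6

```text
time_s: 2.0
ee_pos: [0.4128, -0.3935, 0.2821]
ee_rot: [2.504, 1.89, 0.004]
wrist_force: [0.4, -0.4, -0.4]
finger_gap: 0.0513
finger_force: 0.0
```

apply_moves:
  commands:
    - {"xyz":[0.48,0.18,-0.17],"turn":0}
    - {"xyz":[0.95,0.35,-0.34],"turn":0}
    - {"xyz":[0.95,0.35,-0.34],"turn":0}

```text
time_s: 2.38
ee_pos: [0.484, -0.2953, 0.3224]
ee_rot: [2.505, 1.891, 0.006]
wrist_force: [-0.7, -1.2, -0.5]
finger_gap: 0.0513
finger_force: 0.0
```

apply_moves:
  commands:
    - {"xyz":[0.35,0.18,0],"turn":0}
    - {"xyz":[0.7,0.35,0],"turn":-0.01}
    - {"xyz":[0.7,0.35,0],"turn":-0.01}

```text
time_s: 2.75
ee_pos: [0.5456, -0.2279, 0.3199]
ee_rot: [-2.493, -1.909, -0.003]
wrist_force: [-0.6, -0.4, -0.4]
finger_gap: 0.0512
finger_force: 0.0
```

```bash
python3 -c "
from h import *
go(.55,-.20,.32,75.7)
c=shot('wrist','w2')
for l in ['cartridge','wedger']:
  for m in env.masks_of(l,c): print(l,m['p'],m['xy'])
pickle.dump({k:c[k] for k in ('fovy','cx','cy','R','t')},open('w2.pkl','wb'))
"
```

```text
xyz [ 0.234 -0.025 -0.001] turn -0.009 yaw 74.89 tcp [ 0.5456 -0.2279  0.3199] tilt [0.0009 0.0021] F [-0.6 -0.4 -0.4] gap 0.0512 t 2.75 q7 -0.14
cartridge 0.96 [270.1, 143.2]
cartridge 0.86 [105.8, 229.7]
cartridge 0.59 [151.1, 382.3]
wedger 0.75 [207.4, 144.3]
```

View pics/w2.png

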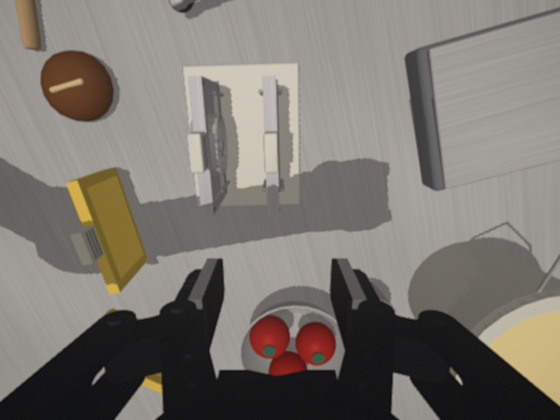

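Run:
```python
from h import *
c=pickle.load(open('w2.pkl','rb'));im=cv2.imread('pics/w2.png')
cv2.imwrite('pics/w2c.png',cv2.resize(im[50:230,160:320],None,fx=3.3,fy=3.3,interpolation=2))
print('cam',-np.array(c['R']).T@c['t'])
for n,p,z in [('griptl',(264,133),.135),('griptr',(277,133),.135),('gripb',(271,172),.135),('railtop',(269.5,77),.107),('rackTL',(184,67),.012),('TR',(298,64),.012),('BR',(299,204),.012)]:
    print(n,np.round(onz(c,p,z),4))
```

```text
cam [ 0.56501949 -0.15284484  0.46301275]
griptl [ 0.5472 -0.171   0.135 ]
griptr [ 0.5595 -0.1744  0.135 ]
gripb [ 0.5435 -0.2103  0.135 ]
railtop [ 0.5662 -0.1204  0.107 ]
rackTL [ 0.464  -0.0717  0.012 ]
TR [ 0.6058 -0.1064  0.012 ]
BR [ 0.562  -0.2875  0.012 ]
```

View pics/w2c.png

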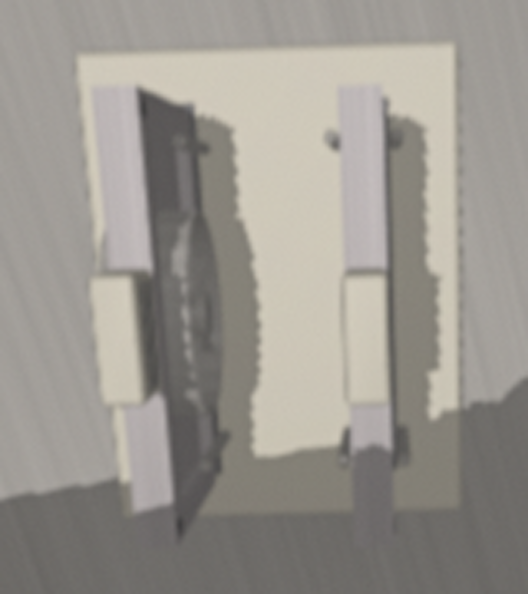

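Run:
```python
from h import *
c=pickle.load(open('w2.pkl','rb'))
g=[onz(c,(u/3.3+160,v/3.3+50),.135) for u,v in [(344,275),(386,275),(389,402),(348,402)]]
m=np.mean(g,0);print('grip',m, np.linalg.norm(g[0]-g[1]),np.linalg.norm(g[1]-g[2]))
a,b=[onz(c,(u/3.3+160,v/3.3+50),.107) for u,v in [(359.5,87),(373,540)]]
yaw=np.degrees(np.arctan2(*(a-b)[1::-1]));print('rail mid',(a+b)/2,np.linalg.norm(a-b),yaw)
d=(g[0]+g[1]-g[2]-g[3]);print('gripyaw',np.degrees(np.arctan2(d[1],d[0])))
go(m[0],m[1],.118,yaw)
go(m[0],m[1],.16,yaw)
```

```text
grip [ 0.54876855 -0.19163724  0.135     ] 0.012559469613835484 0.038371510694630885
rail mid [ 0.54839836 -0.19112786  0.107     ] 0.14704924521308757 76.27837253649007
gripyaw 76.1451066213136
xyz [ 0.35  -0.042  1.678] turn -0.0198 yaw 74.49 tcp [ 0.5427 -0.2333  0.3195] tilt [-0.0015 -0.0007] F [-0.4 -1.1  0.4] gap 0.0509 t 2.9 q7 -0.14
xyz [ 0.349 -0.043  1.328] turn -0.0198 yaw 74.49 tcp [ 0.5427 -0.2333  0.3195] tilt [-0.0015 -0.0007] F [-0.4 -1.1  0.4] gap 0.0509 t 2.9 q7 -0.14
```

apply_moves:
  commands:
    - {"xyz":[0.3,-0.04,0.4],"turn":-0.02}
    - {"xyz":[0.35,-0.042,0.8],"turn":-0.02}
    - {"xyz":[0.35,-0.042,1.0],"turn":-0.02}
    - {"xyz":[0.35,-0.042,1.0],"turn":-0.02}
  hand: 0.6

```text
time_s: 3.4
ee_pos: [0.5474, -0.1915, 0.1979]
ee_rot: [-2.468, -1.938, 0.005]
wrist_force: [-0.3, -1.0, 0.9]
finger_gap: 0.0511
finger_force: 0.0
```

Run:
```python
from h import *
c=shot('wrist','w3');
for m in env.masks_of('cartridge',c)[:3]: print(m['p'],m['xy'])
pr=proj(c,[[.5488,-.1916,.135]]);print(pr)
u,v=pr[0].astype(int);im=c['pixels'];cv2.circle(im,(u,v),2,(0,0,255),-1)
cv2.imwrite('pics/w3c.png',im)
go(.5488,-.1916,.106,76.2)
```

```text
0.87 [131.2, 413.8]
0.72 [279.4, 206.1]
0.67 [47.9, 287.2]
[[280.29545731 228.68602717]]
xyz [-0.004 -0.009  0.79 ] turn 0.0013 yaw 76.32 tcp [ 0.5499 -0.1913  0.2008] tilt [ 0.0005 -0.0007] F [ 0.7 -0.4  0.8] gap 0.0518 t 3.5 q7 -0.26
```

View pics/w3c.png

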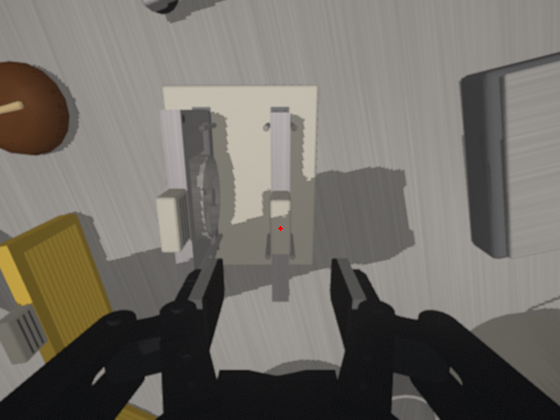

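apply_moves:
  commands:
    - {"xyz":[0,-0.01,0.3],"turn":0}
    - {"xyz":[0,-0.01,0.6],"turn":0}
    - {"xyz":[0,-0.01,0.79],"turn":0}
    - {"xyz":[0,-0.01,0.79],"turn":0}

```text
time_s: 4.0
ee_pos: [0.5484, -0.1902, 0.1052]
ee_rot: [-2.468, -1.942, 0.001]
wrist_force: [-0.0, -0.3, 0.4]
finger_gap: 0.0509
finger_force: 0.0
```

apply_moves:
  commands:
    - {"xyz":[0,0,0],"turn":0}
    - {"xyz":[0,0,0],"turn":0}
    - {"xyz":[0,0,0],"turn":0}
    - {"xyz":[0,0,0],"turn":0}
    - {"xyz":[0,0,0],"turn":0}
  hand: 0

```text
time_s: 4.62
ee_pos: [0.5501, -0.1898, 0.1072]
ee_rot: [2.465, 1.942, 0.002]
wrist_force: [-1.1, 0.2, 6.6]
finger_gap: 0.0129
finger_force: 59.8
```

Run:
```python
from h import *
go(.5488,-.1916,.106,76.2)
a=shot('scene');b=shot('side')
for c,n in((a,'a'),(b,'b')):
    for m in env.masks_of('keeper',c)+env.masks_of('slicer',c): print(n,m['p'],m['xy'])
```

```text
xyz [-0.017 -0.007  0.01 ] turn 0.003 yaw 76.47 tcp [ 0.5501 -0.1898  0.1072] tilt [ 0.0028 -0.0015] F [-1.1  0.2  6.6] gap 0.0129 t 4.625 q7 -0.34
a 0.37 [368.6, 177.3]
a 0.85 [349.6, 192.9]
b 0.52 [192.5, 230.1]
b 0.5 [169.6, 255.5]
b 0.62 [197.4, 296.3]
```

apply_moves:
  commands:
    - {"xyz":[0,0,-0.2],"turn":0}
    - {"xyz":[0,0,-0.5],"turn":0}
    - {"xyz":[0,0,-0.8],"turn":0}
    - {"xyz":[0,0,-1],"turn":0}
    - {"xyz":[0,0,-1],"turn":0}

```text
time_s: 5.55
ee_pos: [0.55, -0.1896, 0.2273]
ee_rot: [2.465, 1.942, 0.003]
wrist_force: [0.1, -0.0, -4.1]
finger_gap: 0.0131
finger_force: 59.1
```

apply_moves:
  commands:
    - {"xyz":[0.2,0.0,-0.4],"turn":0}
    - {"xyz":[0.6,0.1,-0.8],"turn":0}
    - {"xyz":[1,0.2,-0.8],"turn":0}
    - {"xyz":[1,0.2,-0.8],"turn":0}
    - {"xyz":[1,0.2,-0.8],"turn":0}

```text
time_s: 6.18
ee_pos: [0.5993, -0.0783, 0.3194]
ee_rot: [-2.465, -1.945, 0.004]
wrist_force: [0.5, -1.1, -2.3]
finger_gap: 0.0136
finger_force: 59.5
```

Run:
```python
from h import *
c=shot('wrist','w4')
go(.562,.112,.3,6)
print(proj(c,[[.562,.112,.12],[.4834,.104,.12],[.6412,.1195,.12]]))
pickle.dump({k:c[k] for k in ('fovy','cx','cy','R','t')},open('w4.pkl','wb'))
for l in ('slicer','keeper','cartridge'):
  for m in env.masks_of(l,c):
    ys,xs=np.nonzero(m['pixels']);print(l,m['p'],m['xy'],xs.min(),xs.max(),ys.min(),ys.max())
cv2.imwrite('pics/w4b.png',cv2.resize(c['pixels'][:330,60:480],None,fx=1.8,fy=1.8,interpolation=2))
```

```text
xyz [ 1.478 -0.675  0.162] turn 0.7826 yaw 76.44 tcp [ 0.5992 -0.0794  0.3194] tilt [-0.003  -0.0005] F [ 0.2 -0.6 -2.6] gap 0.0133 t 6.225 q7 -0.41
[[190.25221283  -4.00459682]
 [113.37034672  28.01724399]
 [272.18748893 -37.34602917]]
slicer 0.55 [207.5, 54.1] 91 309 0 143
keeper 0.68 [366.2, 3.9] 348 384 0 6
cartridge 0.88 [103.2, 310.3] 76 140 263 357
cartridge 0.69 [274.0, 246.0] 258 293 116 375
```

View pics/w4b.png

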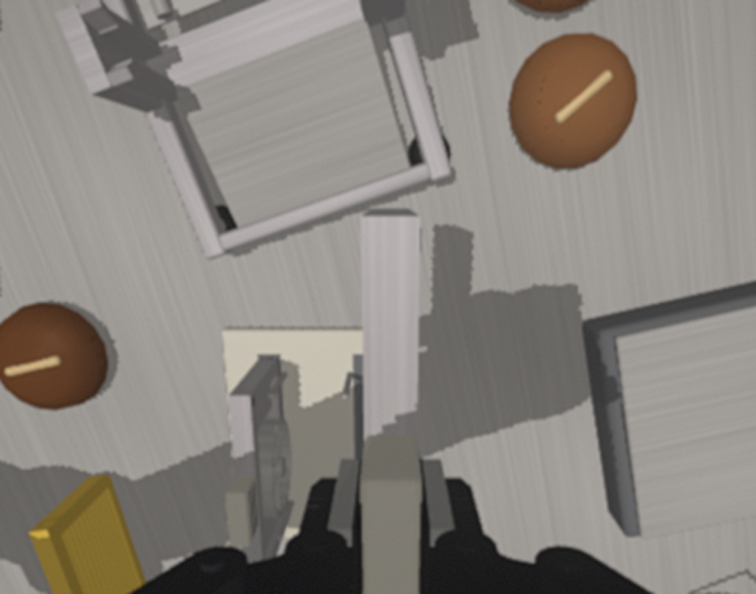

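apply_moves:
  commands:
    - {"xyz":[0.2,-0.2,0],"turn":0}
    - {"xyz":[0.56,-0.47,-0.05],"turn":0}
    - {"xyz":[0.56,-0.47,-0.05],"turn":0}
    - {"xyz":[0.56,-0.47,-0.05],"turn":0}

```text
time_s: 6.88
ee_pos: [0.5611, -0.0008, 0.3274]
ee_rot: [2.467, 1.943, -0.001]
wrist_force: [-0.3, 0.7, -3.1]
finger_gap: 0.0134
finger_force: 59.7
```

Run:
```python
from h import *
c=shot('wrist','w5')
go(.562,.112,.3,6)
print(proj(c,[[.562,.112,.12],[.4834,.104,.12],[.6412,.1195,.12]]))
pickle.dump({k:c[k] for k in ('fovy','cx','cy','R','t')},open('w5.pkl','wb'))
for l in ('slicer','keeper'):
  for m in env.masks_of(l,c):
    ys,xs=np.nonzero(m['pixels']);print(l,m['p'],m['xy'],xs.min(),xs.max(),ys.min(),ys.max())
cv2.imwrite('pics/w5b.png',cv2.resize(c['pixels'][:240,130:450],None,fx=2.5,fy=2.5,interpolation=2))
```

```text
xyz [ 0.921 -0.217  0.225] turn 0.7817 yaw 76.36 tcp [ 0.5612 -0.0016  0.3272] tilt [ 0.     -0.0011] F [ 0.4 -0.4 -2.6] gap 0.0131 t 6.925 q7 -0.51
[[251.78674576  74.90702447]
 [179.70446949 102.54162672]
 [328.12945835  46.29780022]]
slicer 0.7 [253.6, 70.5] 144 382 0 192
keeper 0.9 [354.8, 27.6] 328 382 0 57
```

View pics/w5b.png

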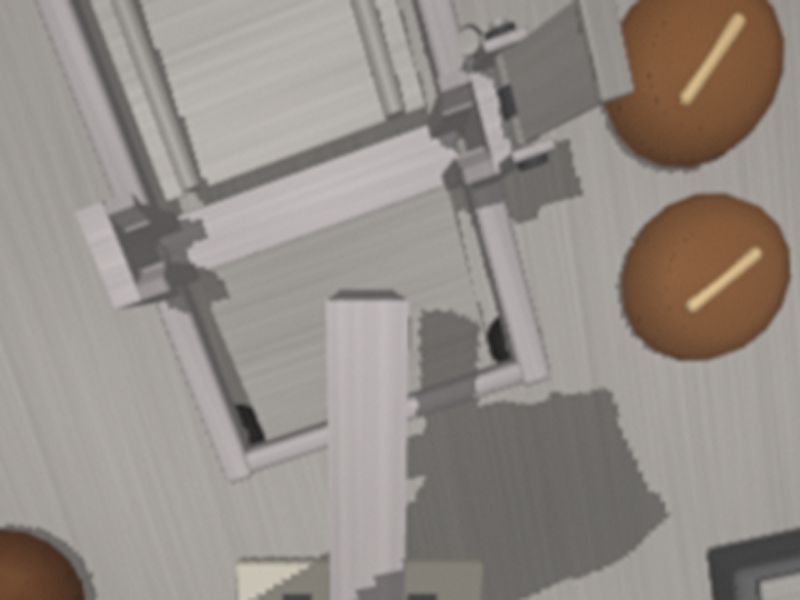

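```bash
cat > m.py <<'E'
from h import *
c=pickle.load(open('w5.pkl','rb'))
P=lambda u,v,z:onz(c,(u/2.5+130,v/2.5),z)[:2]
ang=lambda d:np.degrees(np.arctan2(d[1],d[0]))
u=P(205,207,.045);u2=P(425,133,.045);l=P(200,268,.045);l2=P(445,187,.045)
print('seat up',ang(u2-u),'low',ang(l2-l),'mid',(u+u2)/2,(l+l2)/2)
fl,fr=P(240,475,.03),P(547,375,.03);print('front edge',ang(fr-fl),fl,fr)
yaw=np.radians((ang(u2-u)+ang(l2-l))/2) 
L=[P(*q,.12) for q in [(78,215),(100,205),(140,298),(117,308)]]
Rt=[P(*q,.12) for q in [(470,78),(492,72),(508,168)]]
print('left wall yaw',ang(L[0]-L[3])-90,ang(L[1]-L[2])-90)
ex=np.array([np.cos(yaw),np.sin(yaw)]);ey=np.array([-ex[1],ex[0]])
f=lambda p:np.round(np.array([p@ex,p@ey])*1000,1)
print('yaw',np.degrees(yaw))
for n,p in [('seatu',u),('seatu2',u2),('seatl',l),('seatl2',l2)]+[('L',q) for q in L]+[('R',q) for q in Rt]: print(n,f(p))
for n,q,z in [('hinge a',(500,60),.145),('hinge b',(525,145),.145),('lip near',(605,100),.19),('lip far',(578,3),.19),('kn',(495,48),.147),('kn2',(532,155),.147),('lipedge',(633,92),.191)]: print(n,f(P(*q,z)))
E
python3 m.py
```

```text
seat up 3.5214063624887144 low 3.5736453471944474 mid [0.56468836 0.12610917] [0.56146322 0.09995834]
front edge 4.636056871993062 [ 0.48437183 -0.01401202] [6.60451775e-01 2.66565061e-04]
left wall yaw 5.236813047104292 6.3187129352851485
yaw 3.547525854841581
seatu [515.4  91. ]
seatu2 [627.4  90.9]
seatl [503.  65.]
seatl2 [630.1  65.1]
L [477.1  94.1]
L [487.  95.]
L [488.9  56.7]
L [478.2  55.8]
R [641.3  95.3]
R [649.9  94.8]
R [647.5  59.9]
hinge a [648.8  93.7]
hinge b [650.7  64.1]
lip near [668.1  65.8]
lip far [665.8  94. ]
kn [647.6  97.5]
kn2 [651.9  59.9]
lipedge [676.5  65.3]
```

apply_moves:
  commands:
    - {"xyz":[0,0,0],"turn":0.1}
    - {"xyz":[0,0,0],"turn":0.2}
    - {"xyz":[0,0,0],"turn":0.3}
    - {"xyz":[0,0,0],"turn":0.4}
    - {"xyz":[0,0,0],"turn":0.4}

```text
time_s: 7.65
ee_pos: [0.5613, -0.0007, 0.327]
ee_rot: [-2.948, -1.087, 0.001]
wrist_force: [-0.1, -1.2, -2.8]
finger_gap: 0.013
finger_force: 59.7
```

apply_moves:
  commands:
    - {"xyz":[0,0,0],"turn":0.1}
    - {"xyz":[0,0,0],"turn":0.2}
    - {"xyz":[0,0,0],"turn":0.3}
    - {"xyz":[0,0,0],"turn":0.4}
    - {"xyz":[0,0,0],"turn":0.4}

```text
time_s: 8.28
ee_pos: [0.5611, -0.0002, 0.3271]
ee_rot: [3.139, 0.128, -0.0]
wrist_force: [0.6, 0.5, -2.0]
finger_gap: 0.0133
finger_force: 59.6
```

Run:
```python
from h import *
c=pickle.load(open('w5.pkl','rb'))
e=onz(c,(368/2.5+130,299/2.5),.327);print('rail end',e,np.linalg.norm(e[:2]-[.5611,-.0014]))
y=np.radians(4.4);p=np.array([.558,.112])-.055*np.array([-np.sin(y),np.cos(y)])
go(*p,.255,4.4)
```

```text
rail end [0.5777822 0.0706777 0.327    ] 0.07398304687641909
xyz [ 0.048 -0.476  0.601] turn 0.0031 yaw 4.68 tcp [ 5.611e-01 -2.000e-04  3.271e-01] tilt [-0.0003 -0.0001] F [ 0.6  0.5 -2. ] gap 0.0133 t 8.275 q7 -1.69
```

apply_moves:
  commands:
    - {"xyz":[0.03,-0.2,0.2],"turn":0}
    - {"xyz":[0.05,-0.48,0.5],"turn":0}
    - {"xyz":[0.05,-0.48,0.6],"turn":0}
    - {"xyz":[0.05,-0.48,0.6],"turn":0}

```text
time_s: 8.78
ee_pos: [0.562, 0.0574, 0.2542]
ee_rot: [3.139, 0.128, -0.004]
wrist_force: [-0.0, -0.5, -3.0]
finger_gap: 0.013
finger_force: 59.7
```

Run:
```python
from h import *
c=shot('wrist','w6')
go(.558,.112,.25,4.4)
print(proj(c,[[.558,.112,.12],[.558,.112,.045]]))
pickle.dump({k:c[k] for k in ('fovy','cx','cy','R','t')},open('w6.pkl','wb'))
for l in ('slicer','keeper'):
  for m in env.masks_of(l,c):
    ys,xs=np.nonzero(m['pixels']);print(l,m['p'],m['xy'],xs.min(),xs.max(),ys.min(),ys.max())
cv2.imwrite('pics/w6b.png',cv2.resize(c['pixels'][:400,:400],None,fx=1.5,fy=1.5,interpolation=2))
```

```text
xyz [-0.004 -0.46   0.044] turn 0.0018 yaw 4.56 tcp [0.5628 0.057  0.2553] tilt [-0.0004 -0.0004] F [ 0.9 -0.1 -2.3] gap 0.0131 t 8.825 q7 -1.85
[[216.95056365 197.89001249]
 [228.91886666 179.88792416]]
slicer 0.69 [180.0, 171.9] 0 340 42 285
keeper 0.59 [189.1, 64.2] 156 223 42 101
```

View pics/w6b.png

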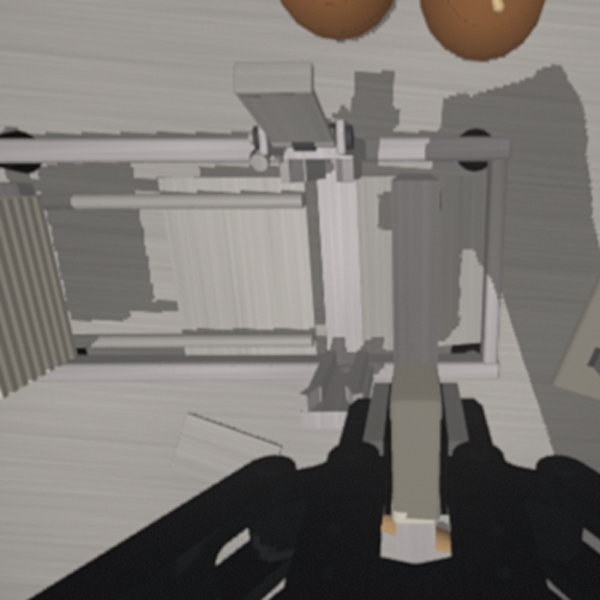

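```bash
cat > m2.py <<'E'
from h import *
c=pickle.load(open('w6.pkl','rb'))
P=lambda u,v,z:onz(c,(u/1.5,v/1.5),z)[:2]
y=np.radians(4.4);ex=np.array([np.cos(y),np.sin(y)]);ey=np.array([-ex[1],ex[0]]);o=np.array([.558,.112])
f=lambda p:np.round(np.array([(p-o)@ex,(p-o)@ey])*1000,1)
for n,q,z in [('seatLtop',(318,182),.045),('seatLbot',(329,335),.045),('seatRtop',(355,182),.045),('seatRbot',(363,335),.045),
 ('upost l',(283,152),.12),('upost r',(357,156),.12),('uprong in l',(305,181),.12),('uprong in r',(337,181),.12),('lpost l',(301,415),.12),('lpost bl',(301,426),.12),
 ('kn l',(260,155),.145),('kn r',(345,155),.145),('lip l',(234,65),.191),('lip r',(312,65),.191),('keeper hinge r',(330,142),.145),('keeper hinge l',(263,142),.145)]: print(n,f(P(*q,z)))
s=env.sense();print('tcp',f(s['ee_pos'][:2]),s['ee_pos'][2])
zt=s['ee_pos'][2]
print('rail end',f(P(416,178,zt)),'rail l r',f(P(393,250,zt)),f(P(440,250,zt)),'grip',f(P(392,380,zt+.028)),f(P(442,380,zt+.028)))
E
python3 m2.py
```

```text
seatLtop [62.5 15.2]
seatLbot [-51.1  13.1]
seatRtop [ 62.6 -10.7]
seatRbot [-51. -13.]
upost l [81.  18.7]
upost r [ 79.1 -21.2]
uprong in l [66.   7.8]
uprong in r [66.  -9.8]
lpost l [-78.3  19.7]
lpost bl [-86.3  20.2]
kn l [79.2 23.7]
kn r [ 79.3 -18.2]
lip l [111.3  16.7]
lip r [111.4 -13.2]
keeper hinge r [ 85.3 -11.1]
keeper hinge l [85.2 21.7]
tcp [  1.2 -55.3] 0.256295843447428
rail end [ 72. -53.] rail l r [ 51.8 -46.4] [ 51.9 -60.1] grip [ 23.5 -47.1] [ 23.6 -59.8]
```

apply_moves:
  commands:
    - {"xyz":[0,-0.2,0],"turn":0}
    - {"xyz":[0.01,-0.45,0],"turn":0}
    - {"xyz":[0.01,-0.45,0.1],"turn":0}
    - {"xyz":[0.01,-0.45,0.2],"turn":0}
    - {"xyz":[0.01,-0.45,0.2],"turn":0}

```text
time_s: 9.55
ee_pos: [0.559, 0.11, 0.23]
ee_rot: [3.138, 0.12, -0.004]
wrist_force: [-0.3, -0.8, -2.7]
finger_gap: 0.0131
finger_force: 59.7
```

apply_moves:
  commands:
    - {"xyz":[0,0,0.05],"turn":0}
    - {"xyz":[0,0,0.1],"turn":0}
    - {"xyz":[0,0,0.15],"turn":0}
    - {"xyz":[0,0,0.15],"turn":0}

```text
time_s: 10.05
ee_pos: [0.5591, 0.112, 0.2127]
ee_rot: [3.139, 0.123, -0.002]
wrist_force: [-1.1, -0.3, -3.0]
finger_gap: 0.0133
finger_force: 59.8
```

Run:
```python
from h import *
go(.558,.112,.2,4.4)
print(env.sense()['wrist_torque'])
```

```text
xyz [-0.009 -0.001  0.106] turn 0.001 yaw 4.49 tcp [0.5591 0.112  0.2127] tilt [-0.0011 -0.0002] F [-1.1 -0.3 -3. ] gap 0.0133 t 10.05 q7 -1.98
[ 0.02790913  0.02390057 -0.04719214]
```

apply_moves:
  commands:
    - {"xyz":[0,0,0.04],"turn":0}
    - {"xyz":[0,0,0.08],"turn":0}
    - {"xyz":[0,0,0.1],"turn":0}
    - {"xyz":[0,0,0.1],"turn":0}

```text
time_s: 10.55
ee_pos: [0.5603, 0.112, 0.2015]
ee_rot: [-3.139, -0.123, -0.002]
wrist_force: [4.2, -0.9, -2.1]
finger_gap: 0.0129
finger_force: 59.9
```

apply_moves:
  commands:
    - {"xyz":[0,0,0.04],"turn":0}
    - {"xyz":[0,0,0.06],"turn":0}
    - {"xyz":[0,0,0.06],"turn":0}

```text
time_s: 10.92
ee_pos: [0.5602, 0.1121, 0.1943]
ee_rot: [-3.139, -0.123, -0.002]
wrist_force: [5.0, -0.8, -1.2]
finger_gap: 0.0131
finger_force: 60.0
```

Run:
```python
from h import *
go(.558,.112,.2,4.4)
print(env.sense()['wrist_torque'])
```

```text
xyz [-0.019 -0.001 -0.048] turn 0.0009 yaw 4.48 tcp [0.5602 0.1121 0.1943] tilt [0.0015 0.0002] F [ 5.  -0.8 -1.2] gap 0.0131 t 10.925 q7 -2.0
[-0.15746549 -1.38615974  0.06990544]
```

apply_moves:
  commands:
    - {"xyz":[0.013,0,0],"turn":0}
    - {"xyz":[0.013,0,0.05],"turn":0}
    - {"xyz":[0.013,0,0.05],"turn":0}

```text
time_s: 11.3
ee_pos: [0.5606, 0.1121, 0.1874]
ee_rot: [3.139, 0.123, -0.002]
wrist_force: [3.3, -0.2, -3.1]
finger_gap: 0.013
finger_force: 59.9
```

apply_moves:
  commands:
    - {"xyz":[0,0,0.04],"turn":0}
    - {"xyz":[0,0,0.08],"turn":0}
    - {"xyz":[0,0,0.1],"turn":0}
    - {"xyz":[0,0,0.1],"turn":0}

```text
time_s: 11.8
ee_pos: [0.5608, 0.1121, 0.1757]
ee_rot: [3.139, 0.123, -0.001]
wrist_force: [2.7, -1.1, -1.3]
finger_gap: 0.0131
finger_force: 60.0
```

apply_moves:
  commands:
    - {"xyz":[0.008,0,0.05],"turn":0}
    - {"xyz":[0.008,0,0.1],"turn":0}
    - {"xyz":[0.008,0,0.15],"turn":0}
    - {"xyz":[0.008,0,0.17],"turn":0}
    - {"xyz":[0.008,0,0.17],"turn":0}

```text
time_s: 12.42
ee_pos: [0.5615, 0.1121, 0.1552]
ee_rot: [3.139, 0.123, -0.002]
wrist_force: [-0.6, -1.3, -3.4]
finger_gap: 0.0128
finger_force: 59.7
```

apply_moves:
  commands:
    - {"xyz":[0,0,0.02],"turn":0}
    - {"xyz":[0,0,0.035],"turn":0}
    - {"xyz":[0,0,0.035],"turn":0}

```text
time_s: 12.8
ee_pos: [0.5621, 0.1122, 0.1515]
ee_rot: [-3.139, -0.123, -0.0]
wrist_force: [-0.2, -1.5, -2.3]
finger_gap: 0.0131
finger_force: 59.8
```

Now press in small steps, watching the force.

apply_moves:
  commands:
    - {"xyz":[0,0,0.015],"turn":0}
    - {"xyz":[0,0,0.03],"turn":0}
    - {"xyz":[0,0,0.03],"turn":0}

```text
time_s: 13.18
ee_pos: [0.562, 0.1123, 0.1478]
ee_rot: [-3.139, -0.123, -0.0]
wrist_force: [0.5, -0.4, -3.6]
finger_gap: 0.0133
finger_force: 59.8
```

apply_moves:
  commands:
    - {"xyz":[0,0,0.01],"turn":0}
    - {"xyz":[0,0,0.02],"turn":0}
    - {"xyz":[0,0,0.02],"turn":0}

```text
time_s: 13.55
ee_pos: [0.5624, 0.1123, 0.1459]
ee_rot: [3.139, 0.123, 0.001]
wrist_force: [0.3, -1.8, 0.9]
finger_gap: 0.013
finger_force: 60.5
```

apply_moves:
  commands:
    - {"xyz":[0,0,0.01],"turn":0}
    - {"xyz":[0,0,0.02],"turn":0}
    - {"xyz":[0,0,0.02],"turn":0}

```text
time_s: 13.92
ee_pos: [0.5626, 0.1124, 0.1442]
ee_rot: [3.139, 0.123, 0.002]
wrist_force: [-1.8, -2.1, 7.6]
finger_gap: 0.0131
finger_force: 61.4
```

apply_moves:
  commands:
    - {"xyz":[0,0,0.008],"turn":0}
    - {"xyz":[0,0,0.016],"turn":0}
    - {"xyz":[0,0,0.016],"turn":0}

```text
time_s: 14.3
ee_pos: [0.5629, 0.1125, 0.1427]
ee_rot: [3.139, 0.123, 0.003]
wrist_force: [-2.6, -2.4, 10.8]
finger_gap: 0.013
finger_force: 61.8
```

apply_moves:
  commands:
    - {"xyz":[-0.005,0,0.008],"turn":0}
    - {"xyz":[-0.005,0,0.016],"turn":0}
    - {"xyz":[-0.005,0,0.016],"turn":0}

```text
time_s: 14.68
ee_pos: [0.5632, 0.1125, 0.1414]
ee_rot: [3.139, 0.123, 0.006]
wrist_force: [-1.1, -2.4, 11.7]
finger_gap: 0.0131
finger_force: 62.0
```

apply_moves:
  commands:
    - {"xyz":[0,0,0.006],"turn":0}
    - {"xyz":[0,0,0.012],"turn":0}
    - {"xyz":[0,0,0.012],"turn":0}

```text
time_s: 15.05
ee_pos: [0.563, 0.1125, 0.1394]
ee_rot: [3.139, 0.123, 0.005]
wrist_force: [-1.1, -1.8, 7.1]
finger_gap: 0.013
finger_force: 61.3
```

apply_moves:
  commands:
    - {"xyz":[0,0,0.006],"turn":0}
    - {"xyz":[0,0,0.012],"turn":0}
    - {"xyz":[0,0,0.012],"turn":0}

```text
time_s: 15.42
ee_pos: [0.563, 0.1125, 0.138]
ee_rot: [3.139, 0.123, 0.005]
wrist_force: [0.7, -2.5, 8.9]
finger_gap: 0.0131
finger_force: 61.5
```

apply_moves:
  commands:
    - {"xyz":[0,0,0.006],"turn":0}
    - {"xyz":[0,0,0.012],"turn":0}
    - {"xyz":[0,0,0.012],"turn":0}

```text
time_s: 15.8
ee_pos: [0.5631, 0.1125, 0.1371]
ee_rot: [3.139, 0.123, 0.006]
wrist_force: [-2.1, -2.2, 13.4]
finger_gap: 0.0127
finger_force: 62.2
```

apply_moves:
  commands:
    - {"xyz":[0,0,0.006],"turn":0}
    - {"xyz":[0,0,0.012],"turn":0}
    - {"xyz":[0,0,0.012],"turn":0}

```text
time_s: 16.18
ee_pos: [0.563, 0.1125, 0.1363]
ee_rot: [3.139, 0.123, 0.006]
wrist_force: [-3.4, -3.1, 18.2]
finger_gap: 0.0128
finger_force: 62.8
```

Run:
```python
from h import *
go(.558,.112,.137,4.4);s=env.sense();print(s['wrist_torque'])
```

```text
xyz [-0.042  0.001 -0.006] turn 0.0009 yaw 4.48 tcp [0.563  0.1125 0.1363] tilt [ 0.0037 -0.0005] F [-3.4 -3.1 18.2] gap 0.0128 t 16.175 q7 -2.04
[-0.80445247  0.96473104  0.20751663]
```

apply_moves:
  commands:
    - {"xyz":[0,0,-0.02],"turn":0}
    - {"xyz":[0,0,-0.04],"turn":0}
    - {"xyz":[0,0,-0.04],"turn":0}

```text
time_s: 16.55
ee_pos: [0.5629, 0.1124, 0.1392]
ee_rot: [-3.139, -0.123, -0.005]
wrist_force: [4.2, -1.2, 4.6]
finger_gap: 0.0127
finger_force: 60.7
```

apply_moves:
  commands:
    - {"xyz":[0,0,0],"turn":0}
    - {"xyz":[0,0,0],"turn":0}
    - {"xyz":[0,0,0],"turn":0}
    - {"xyz":[0,0,0],"turn":0}
  hand: 0.5

```text
time_s: 17.05
ee_pos: [0.5611, 0.1123, 0.138]
ee_rot: [-3.139, -0.123, 0.001]
wrist_force: [-0.1, -0.4, 0.1]
finger_gap: 0.0426
finger_force: 0.0
```

apply_moves:
  commands:
    - {"xyz":[0,0,-0.2],"turn":0}
    - {"xyz":[0,0,-0.5],"turn":0}
    - {"xyz":[0,0,-0.93],"turn":0}
    - {"xyz":[0,0,-0.93],"turn":0}

```text
time_s: 17.55
ee_pos: [0.5641, 0.1135, 0.2543]
ee_rot: [-3.138, -0.123, -0.013]
wrist_force: [0.3, 0.1, 0.6]
finger_gap: 0.0426
finger_force: 0.0
```

apply_moves:
  commands:
    - {"xyz":[0.4,0,0],"turn":0}
    - {"xyz":[0.8,0,0],"turn":0}
    - {"xyz":[0.9,0,0],"turn":0}
    - {"xyz":[0.9,0,0],"turn":0}
    - {"xyz":[0.9,0,0],"turn":0}
  hand: 0

```text
time_s: 18.18
ee_pos: [0.6676, 0.121, 0.2495]
ee_rot: [3.139, 0.124, -0.002]
wrist_force: [-0.3, -0.0, -0.3]
finger_gap: 0.0004
finger_force: 0.0
```

Run:
```python
from h import *
go(.720,.1248,.174,4.4)
a=shot('scene','s7');b=shot('side','d7')
# check where home cartridge grip appears
y=np.radians(4.4);ex=np.array([np.cos(y),np.sin(y),0]);o=np.array([.5605,.1125,0])
for c,n in((a,'a'),(b,'b')):
    print(n,'pred grip top',proj(c,[o+[0,0,.168]]),'lip',proj(c,[o+.111*ex+[0,0,.191]]))
    for l in ('cartridge','keeper'):
        for m in env.masks_of(l,c):
            ys,xs=np.nonzero(m['pixels']);print(l,round(m['p'],2),m['xy'],xs.min(),xs.max(),ys.min(),ys.max())
```

```text
xyz [0.438 0.003 0.629] turn 0.0016 yaw 4.54 tcp [0.6676 0.121  0.2495] tilt [-0.0015 -0.0003] F [-0.3 -0.  -0.3] gap 0.0004 t 18.175 q7 -1.96
a pred grip top [[337.33506373 169.12664614]] lip [[372.75241328 172.92744178]]
cartridge 0.78 [193.3, 226.4] 172 216 202 249
cartridge 0.67 [354.5, 198.1] 290 393 137 236
cartridge 0.64 [334.9, 188.8] 314 357 168 210
cartridge 0.61 [127.4, 252.7] 119 137 224 284
keeper 0.48 [366.6, 175.9] 362 374 171 186
keeper 0.36 [351.8, 197.3] 289 394 135 237
b pred grip top [[221.46714184 240.3397577 ]] lip [[184.5703078  220.12859303]]
cartridge 0.93 [366.8, 228.9] 351 380 206 256
cartridge 0.83 [227.8, 258.0] 199 249 239 281
cartridge 0.69 [169.9, 258.3] 155 184 246 269
cartridge 0.57 [403.9, 199.5] 389 417 177 226
```

apply_moves:
  commands:
    - {"xyz":[0.4,0,0],"turn":0}
    - {"xyz":[0.44,0,0.1],"turn":0}
    - {"xyz":[0.44,0,0.4],"turn":0}
    - {"xyz":[0.44,0,0.63],"turn":0}
    - {"xyz":[0.44,0,0.63],"turn":0}

```text
time_s: 19.1
ee_pos: [0.7193, 0.1241, 0.1712]
ee_rot: [3.138, 0.123, -0.009]
wrist_force: [-0.6, -0.2, 0.6]
finger_gap: -0.0
finger_force: 0.0
```

apply_moves:
  commands:
    - {"xyz":[-0.06,0,0],"turn":0}
    - {"xyz":[-0.12,0,0],"turn":0}
    - {"xyz":[-0.18,0,0],"turn":0}
    - {"xyz":[-0.21,0,0],"turn":0}
    - {"xyz":[-0.21,0,0],"turn":0}

```text
time_s: 19.73
ee_pos: [0.6965, 0.1227, 0.1748]
ee_rot: [3.139, 0.123, 0.001]
wrist_force: [-0.0, 0.3, -0.9]
finger_gap: 0.0002
finger_force: 0.0
```

apply_moves:
  commands:
    - {"xyz":[-0.02,0,0],"turn":0}
    - {"xyz":[-0.04,0,0],"turn":0}
    - {"xyz":[-0.06,0,0],"turn":0}
    - {"xyz":[-0.08,0,0],"turn":0}
    - {"xyz":[-0.1,0,0],"turn":0}

```text
time_s: 20.35
ee_pos: [0.6845, 0.1219, 0.1743]
ee_rot: [-3.139, -0.123, 0.0]
wrist_force: [-0.9, 0.3, 0.2]
finger_gap: 0.0002
finger_force: 0.0
```

apply_moves:
  commands:
    - {"xyz":[-0.015,0,0],"turn":0}
    - {"xyz":[-0.03,0,0],"turn":0}
    - {"xyz":[-0.045,0,0],"turn":0}
    - {"xyz":[-0.05,0,0],"turn":0}

```text
time_s: 20.85
ee_pos: [0.6805, 0.1215, 0.175]
ee_rot: [-3.138, -0.122, -0.007]
wrist_force: [5.8, 1.2, -1.7]
finger_gap: 0.0002
finger_force: 2.9
```

apply_moves:
  commands:
    - {"xyz":[-0.012,0,0],"turn":0}
    - {"xyz":[-0.024,0,0],"turn":0}
    - {"xyz":[-0.036,0,0],"turn":0}
    - {"xyz":[-0.036,0,0],"turn":0}

```text
time_s: 21.35
ee_pos: [0.6773, 0.1212, 0.176]
ee_rot: [-3.138, -0.122, -0.01]
wrist_force: [6.0, 0.3, 0.5]
finger_gap: 0.0001
finger_force: 3.4
```

apply_moves:
  commands:
    - {"xyz":[-0.012,0,0],"turn":0}
    - {"xyz":[-0.024,0,0],"turn":0}
    - {"xyz":[-0.036,0,0],"turn":0}
    - {"xyz":[-0.05,0,0],"turn":0}

```text
time_s: 21.85
ee_pos: [0.6725, 0.1208, 0.1771]
ee_rot: [-3.138, -0.121, -0.015]
wrist_force: [8.3, -0.1, 4.6]
finger_gap: -0.0001
finger_force: 3.9
```

apply_moves:
  commands:
    - {"xyz":[-0.015,0,0],"turn":0}
    - {"xyz":[-0.03,0,0],"turn":0}
    - {"xyz":[-0.045,0,0],"turn":0}
    - {"xyz":[-0.06,0,0],"turn":0}

```text
time_s: 22.35
ee_pos: [0.6651, 0.1203, 0.1773]
ee_rot: [-3.138, -0.121, -0.014]
wrist_force: [6.5, 0.0, 5.1]
finger_gap: 0.0
finger_force: 3.2
```

apply_moves:
  commands:
    - {"xyz":[-0.015,0,0],"turn":0}
    - {"xyz":[-0.03,0,0],"turn":0}
    - {"xyz":[-0.045,0,0],"turn":0}
    - {"xyz":[-0.06,0,0],"turn":0}
    - {"xyz":[-0.075,0,0],"turn":0}

```text
time_s: 22.98
ee_pos: [0.6538, 0.1194, 0.1757]
ee_rot: [-3.139, -0.122, -0.006]
wrist_force: [4.6, 0.5, 3.3]
finger_gap: -0.0003
finger_force: 2.1
```

apply_moves:
  commands:
    - {"xyz":[-0.015,0,0],"turn":0}
    - {"xyz":[-0.03,0,0],"turn":0}
    - {"xyz":[-0.045,0,0],"turn":0}
    - {"xyz":[-0.06,0,0],"turn":0}
    - {"xyz":[-0.075,0,0],"turn":0}

```text
time_s: 23.6
ee_pos: [0.6425, 0.1185, 0.1736]
ee_rot: [3.139, 0.123, -0.002]
wrist_force: [1.5, 0.1, -1.0]
finger_gap: -0.0001
finger_force: 1.1
```

apply_moves:
  commands:
    - {"xyz":[-0.015,0,0],"turn":0}
    - {"xyz":[-0.03,0,0],"turn":0}
    - {"xyz":[-0.045,0,0],"turn":0}
    - {"xyz":[-0.06,0,0],"turn":0}
    - {"xyz":[-0.075,0,0],"turn":0}

```text
time_s: 24.22
ee_pos: [0.6338, 0.118, 0.1743]
ee_rot: [3.139, 0.123, -0.001]
wrist_force: [-1.1, -0.6, 0.3]
finger_gap: -0.0001
finger_force: 0.0
```

apply_moves:
  commands:
    - {"xyz":[0,0,-0.3],"turn":0}
    - {"xyz":[0,0,-0.7],"turn":0}
    - {"xyz":[0,0,-1],"turn":0}
    - {"xyz":[0,0,-1],"turn":0}
    - {"xyz":[0,0,-1],"turn":0}

```text
time_s: 24.85
ee_pos: [0.6338, 0.1177, 0.2938]
ee_rot: [3.139, 0.123, -0.001]
wrist_force: [-0.4, 0.6, -1.3]
finger_gap: 0.0003
finger_force: 0.0
```

apply_moves:
  commands:
    - {"xyz":[-0.4,0.5,0],"turn":0}
    - {"xyz":[-0.6,0.9,0],"turn":0}
    - {"xyz":[-0.6,0.9,0],"turn":0}
    - {"xyz":[-0.6,0.9,0],"turn":0}

```text
time_s: 25.35
ee_pos: [0.5704, 0.0041, 0.2934]
ee_rot: [-3.139, -0.12, 0.002]
wrist_force: [-0.5, 0.2, 0.9]
finger_gap: -0.0005
finger_force: 0.0
```

Run:
```python
from h import *
y=np.radians(4.4);ex=np.array([np.cos(y),np.sin(y),0]);o=np.array([.5605,.1125,0])
go(.558,.112,.3,4.4)
for n in('wrist','scene','side'):
    c=shot(n,'f'+n)
    P=lambda r,z:np.round(proj(c,[o+r*ex+[0,0,z]])[0])
    print(n,'grip',P(0,.168),'hinge',P(.086,.145),'lip parked',P(.111,.191),'lip down',P(.036,.15),'mid keeper down',P(.06,.148))
    for l in ('keeper','cartridge','wedger','roll_a'):
        for m in env.masks_of(l,c):
            ys,xs=np.nonzero(m['pixels']);print(l,round(m['p'],2),np.round(m['xy']),xs.min(),xs.max(),ys.min(),ys.max())
```

```text
xyz [-0.034 -0.904 -0.055] turn -0.0001 yaw 4.39 tcp [0.5704 0.0041 0.2934] tilt [-0.0016  0.0003] F [-0.5  0.2  0.9] gap -0.0005 t 25.35 q7 -1.74
wrist grip [153. 203.] hinge [151.  98.] lip parked [122.  58.] lip down [155. 158.] mid keeper down [153. 130.]
keeper 0.56 [154. 125.] 129 173 93 162
keeper 0.28 [151. 170.] 0 287 82 271
cartridge 0.87 [541. 378.] 504 559 349 419
cartridge 0.86 [172. 201.] 141 197 114 267
cartridge 0.7 [454. 352.] 381 486 338 373
wedger 0.61 [415. 264.] 347 485 228 301
roll_a 0.97 [181.  18.] 142 218 0 39
roll_a 0.66 [169. 203.] 142 197 111 267
roll_a 0.55 [270.  21.] 231 306 0 51
scene grip [337. 169.] hinge [363. 184.] lip parked [373. 173.] lip down [348. 178.] mid keeper down [355. 181.]
keeper 0.5 [355. 180.] 345 364 177 185
keeper 0.36 [266. 253.] 221 305 226 283
cartridge 0.94 [129. 255.] 119 137 224 284
cartridge 0.93 [194. 225.] 171 217 201 249
cartridge 0.73 [333. 189.] 314 356 168 210
roll_a 0.81 [376. 253.] 360 390 237 261
roll_a 0.69 [394. 236.] 378 407 222 244
side grip [221. 240.] hinge [195. 237.] lip parked [185. 220.] lip down [210. 241.] mid keeper down [203. 239.]
keeper 0.57 [205. 239.] 188 214 232 246
cartridge 0.84 [364. 230.] 351 380 207 256
cartridge 0.82 [224. 260.] 198 250 238 282
cartridge 0.81 [403. 202.] 389 417 177 226
wedger 0.71 [302. 220.] 286 324 200 245
roll_a 0.73 [169. 258.] 154 184 245 269
roll_a 0.66 [190. 234.] 180 207 227 247
roll_a 0.43 [202. 241.] 193 213 233 245
```

```bash
python3 -c "
from rig import env
print(env.sign_off())"
```

```text
the job is handed in; nothing more can be done
None
```

I handed the job in. The slicing cartridge is pressed home at about 21 N, and the keeper then snapped down on it under a push of about 8–10 N. The wedger and rolls are where they were, and the final check was by network detections and calibrated positions, since all 10 picture views were used.

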